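# Slide the soldering tile under the clamped circuit board

### The arm

A 7-joint arm with a two-finger parallel gripper is mounted at the origin on the work surface. World frame = base frame: x ahead of the robot, y to its left, z up, the work surface at z = 0. Lengths are in m, angles in rad, forces in N, time in s.
With the tool pointing down it reaches from about 0.4 to 0.925 m from the base axis. Payload 4.1 kg.
Tool frame: the origin (TCP) lies between the finger pads; the fingertips stand 17 mm ahead of it and the grasp point (between the pads) lies 2 mm behind it; z points along the fingers, y is the line along which they close (so a half turn about z gives the same grasp; the last joint's range is limited). The gripper opens to 85 mm and grips with 20 to 120 N. Pads are 22 mm wide; open, the fingers measure 114 mm over their backs; the gripper's body (76 mm by 85 mm) begins 54 mm behind the grasp point. The pads swing forward as they close: fully open they stand 13 mm farther back than shut.
Start: joints at [-1.202, 0.398, 0.045, 1.537, -0.019, 1.207, -0.051], TCP at [0.293, 0.58, 0.248] pointing down, gripper open.
Joint ranges: [-2.82, 2.82], [-0.49, 2.23], [-1.37, 1.46], [0, 2.46], [-1.36, 4.5], [0.23, 2], [-2.94, 2.94]. Speed limits (rad/s): [2.57, 2.57, 3.14, 3.14, 3.14, 3.14, 3.14].

### API

Orientations are given as a unit quaternion [x, y, z, w].
In Python, from bench import move_to, move_linear, move_joints, gripper_to, pause, inverse_kinematics, read_camera, MotionError, job_done, read_t, read_joints, read_joint_velocities, read_joint_torque, read_tool_pos, read_tcp_rot, read_force, read_torque, read_opening, read_finger_force gives the robot as it stands. Calls block until the motion is done:
- move_to(position, orientation): joint-space move of the TCP to a pose.
- move_linear(position, rate=0.15, attitude=None, max_force=None): straight line of the TCP; attitude=None keeps the orientation; rate is the mean speed in m/s. With max_force (N) it stops when the force on the tool has changed by that much, and returns True; else False.
- move_joints(angles): joint-space move.
- gripper_to(opening, grasp_force=None): finger opening in m; grasp_force is the grip in N (None keeps the last); returns when the fingers have stopped.
- pause(seconds).
- inverse_kinematics(position, orientation): joint angles nearest the present ones, or None.
- read_camera(name): name is "scene" or "top" or "wrist"; returns a dict with "pixels" (420x560x3 uint8, red, green, blue), "range_z" (420x560 float32, m along the optical axis (not along the pixel's ray), 0 where there is no reading), "intrinsics" (3x3 intrinsics, pixels), "D" ([k1, k2, p1, p2, k3] as OpenCV has them; the pictures are not rectified), "R" (3x3) and "t" (3): a world point X has camera coordinates R X + t; the wrist camera has in their place "T_tool_cam" (4x4, takes a point from camera to tool coordinates, whose origin is the TCP and whose axes are the flange's). Camera axes: x right, y down, z forward; pixel columns grow to the right and rows downward; lengths in m; the calibration is good to about 2 mm. A picture is of the moment at which its call begins: read the wrist's pose just before it.
A pose or a line that the arm cannot do raises MotionError and nothing moves.
- job_done(): hands the job in; it is judged then, once.
Readings, each from a call of its own:
- read_t(): time.
- read_joints(): joint angles.
- read_joint_velocities(): joint speeds.
- read_joint_torque(): joint torques, N m.
- read_tool_pos(): TCP position.
- read_tcp_rot(): TCP orientation.
- read_force(): force on the tool from outside, world axes, zero at the start.
- read_torque(): the same for the moment, N m.
- read_opening(): finger opening in m.
- read_finger_force(): force on a finger pad.
Only numpy, scipy, OpenCV 4.12 (cv2) and the standard library are available. Lean on these libraries where they do the work, as an engineer would, in place of code of your own. Each camera call takes 0.05 s, during which the arm holds its last target. There are 200 camera calls.

### The job

Push the white soldering tile along the bench and under the circuit board clamped in the board holder, through the open side it faces, until it lies squarely and centred beneath the board, sticking out equally on both open sides. Only push it flat with the fingertips: never lift or tip it, for there is little headroom. The robot must not touch the holder or its board, the holder must not be shifted, and everything else stays where it stands.

Things in the scene. Friction and masses are not known exactly. Their poses are not given: they have to be found in the camera images.
- tile: soldering tile: white perforated ceramic slab in a steel pan on 4 rubber feet, loose, 0.25-0.5 kg, 100 mm along its x, 140 mm along its y. Origin on the bench under its centre, z up. Upright sides from 6 to 20 mm above the bench, full size up to 15 mm. It lies left (+y) or right (-y) of the holder, turned up to 0.35 rad; a half turn looks the same.
- tile_top (a point): centre of the tile's top face, 20 mm above the bench. The feet under the tile are set in, 30 mm (x) and 45 mm (y) from its centre, so pressing down near a rim tips it.
- holder: board holder, loose, 1.4 kg, 186 mm along its x, 100 mm along its y: two upright aluminium end plates 48 mm high, joined by two steel rods and two black jaws that clamp a level green circuit board. Origin on the bench under the board's centre. The passage under the board runs along its y axis (world y turned up to 0.2 rad), open at both ends, 142 mm wide between the plates.
- board_centre (a point): centre of the clamped board's underside, 30 mm above the bench (board 96 x 76 mm, holder x by y). The lowest parts over the passage, the jaws, are at 26 mm: 6 mm over the tile. Highest parts (clamp screws) 58 mm. The tile goes in lengthwise; centred, it sticks out 20 mm past the end plates, 32 mm past the board, at each end.
- parts_tray: open grey plastic parts tray with six compartments, 85 x 120 mm, 22 mm high; origin under its centre
- reel: aluminium solder reel standing flat, 58 mm diameter, 34 mm high; origin under its centre
- flux_jar: small amber glass jar with black cap, 42 mm diameter, 42 mm high; origin under its centre
- tip_cleaner: dark round tin with brass wool, 72 mm diameter, 42 mm high; origin under its centre
- screwdriver: screwdriver lying down, 160 mm long, black handle; origin under its middle, x axis along it
- tweezers: steel tweezers lying down, about 130 mm long, 8 mm high; origin under their middle, x axis along them
- spare_board: spare green circuit board lying on short brass standoffs, 60 x 85 mm, 18 mm high; origin under its centre
Things that resemble listed ones, but are neither listed nor needed, are in the scene too. There is more than one size of the tile; the one meant has the size given above.

How it is judged:
By the outcome, as a careful person would: the job done as asked, in the order asked, and still so for the second after the job is handed in, with the robot touching nothing.
It also fails if it takes over 72 s, if anything falls off the work surface, if the arm or the gripper's body presses on something with over 40 N, if the wrist force passes 120 N, or if a joint passes its speed limit or range.

## Working session

There is one attempt and no reset: what is moved stays moved. The work goes in short steps, each a Python script; the robot and the scene stay as the last script left them, time stands still between calls to the robot, and variables do not carry over. Pictures are saved under pics/ and viewed, at most 10 in all, crops included, and the job is handed in when it is done.

```bash
mkdir -p pics; ls; python3 - <<'E'
from bench import *
import cv2,numpy as np,pickle
print(read_t(),read_tcp_rot())
for n in("top","scene"):
    c=read_camera(n); pickle.dump(c,open(n+".pkl","wb"))
    cv2.imwrite(f"pics/{n}0.png",cv2.resize(c["pixels"][:,:,::-1],(784,588)))
    print(n,c["R"],c["t"],c["intrinsics"],c["D"])
E
```

```text
pics
0.0 [ 2.31729102e-01  9.72779858e-01 -9.71889328e-04 -1.64726544e-04]
top [[ 1.66809740e-03 -9.99955765e-01 -9.25669471e-03]
 [-9.83027244e-01  5.84471473e-05 -1.83459626e-01]
 [ 1.83452052e-01  9.40561161e-03 -9.82983662e-01]] [-0.10087325  0.52982134  1.3455379 ] [[526.47717725   0.         276.53751065]
 [  0.         526.47717725 209.50648446]
 [  0.           0.           1.        ]] [-0.18769589  0.          0.          0.          0.        ]
scene [[ 0.37997157  0.92488106  0.0147182 ]
 [ 0.79157859 -0.31689202 -0.52247754]
 [-0.47856551  0.21017722 -0.85252601]] [-0.11043924 -0.41160036  1.41324087] [[438.92560393   0.         279.67505403]
 [  0.         438.92560393 214.66561115]
 [  0.           0.           1.        ]] [-0.00460975  0.          0.          0.          0.        ]
```

View pics/top0.png

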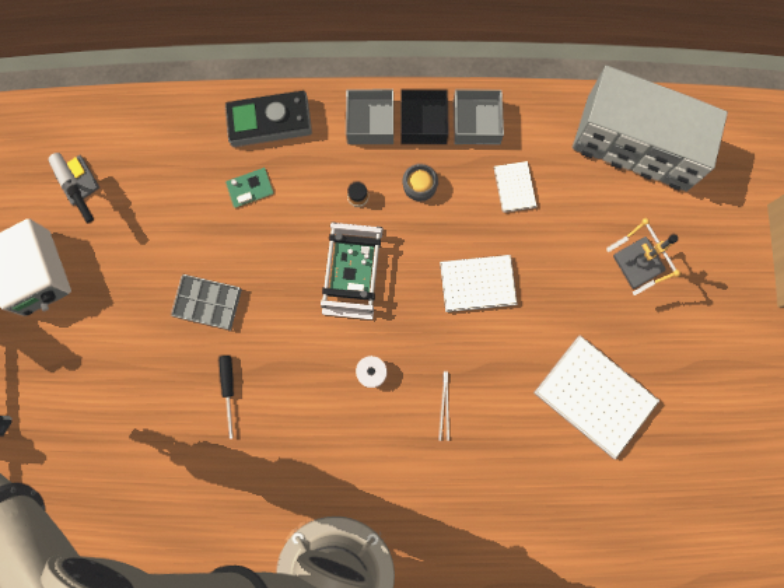

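View pics/scene0.png

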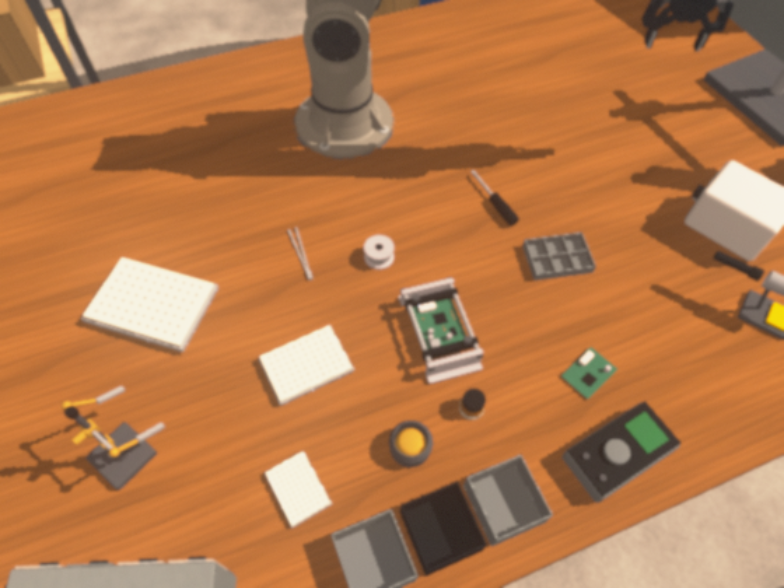

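Candidates for the tile in top0: the medium slab (479,284), the small slab (516,187) and the large slab (598,397). Only one holder is visible, at (352,272). The medium slab lies right (-y) of the holder and faces its open side. Next I'll check its size and take a close crop.

```bash
cat > h.py <<'E'
import cv2,numpy as np
from scipy.spatial.transform import Rotation as Ro
def pose(c,tp=None,q=None):
    "camera-to-world R, centre"
    if "R" in c: return c["R"].T,-c["R"].T@c["t"]
    T=np.eye(4);T[:3,:3]=Ro.from_quat(q).as_matrix();T[:3,3]=tp
    T=T@c["T_tool_cam"];return T[:3,:3],T[:3,3]
def px2w(c,uv,z,P):
    n=cv2.undistortPoints(np.array(uv,float).reshape(-1,1,2),c["intrinsics"],np.array(c["D"])).reshape(-1,2)
    d=np.c_[n,np.ones(len(n))]@P[0].T
    return P[1]+d*((z-P[1][2])/d[:,2])[:,None]
def white(c,seed):
    hsv=cv2.cvtColor(c["pixels"],cv2.COLOR_RGB2HSV)
    m=((hsv[:,:,1]<60)&(hsv[:,:,2]>150)).astype(np.uint8)
    m=cv2.morphologyEx(m,cv2.MORPH_CLOSE,np.ones((5,5)))
    n,l=cv2.connectedComponents(m); l=(l==l[seed[1],seed[0]]).astype(np.uint8)
    cs,_=cv2.findContours(l,cv2.RETR_EXTERNAL,cv2.CHAIN_APPROX_NONE)
    return max(cs,key=cv2.contourArea).reshape(-1,2)
def rect(c,seed,z,P):
    w=px2w(c,white(c,seed),z,P)[:,:2]
    (x,y),(a,b),t=cv2.minAreaRect((w*1000).astype(np.float32))
    if a<b: a,b,t=b,a,t+90   # long axis direction t
    t=(t+90)%180-90
    return x,y,a,b,t
E
python3 - <<'E'
from h import *; import pickle
T=pickle.load(open("top.pkl","rb"));S=pickle.load(open("scene.pkl","rb"))
for s in((342,203),(368,134),(427,284)): print("top",rect(T,s,.02,pose(T)))
for s in((218,260),): 
  for z in(.015,.02,.025):print("scene",z,rect(S,s,z,pose(S)), rect(T,(342,203),z,pose(T))[:2])
cv2.imwrite("pics/crop.png",cv2.resize(T["pixels"][155:228,220:380,::-1],None,fx=5,fy=5,interpolation=cv2.INTER_CUBIC))
print(px2w(T,[(251,194)],.03,pose(T)))
E
```

```text
top (556.8113403320312, -275.771484375, 138.80429077148438, 98.96929931640625, -84.23966121673584)
top (753.931640625, -354.9167785644531, 97.53587341308594, 69.92345428466797, 9.404524803161621)
top (335.0605163574219, -502.0901794433594, 201.8559112548828, 145.23977661132812, 49.997013092041016)
scene 0.015 (558.6504516601562, -272.515380859375, 136.54859924316406, 101.1044921875, -84.31339073181152) (557.8216552734375, -276.351318359375)
scene 0.02 (561.136474609375, -272.7857666015625, 135.849365234375, 100.5867691040039, -84.31343603134155) (556.8113403320312, -275.771484375)
scene 0.025 (563.622314453125, -273.05621337890625, 135.15011596679688, 100.06903839111328, -84.31344270706177) (555.8011474609375, -275.19171142578125)
[[ 0.57598259 -0.03120182  0.03      ]]
```

View pics/crop.png

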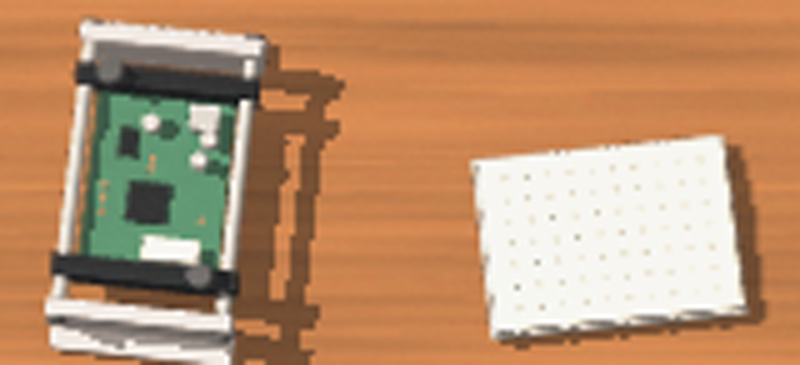

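The crop shows the medium perforated slab, 140×100 mm by measurement, so it is the right one. Its corners are at about (472,160), (722,138), (745,312) and (495,338) in the crop. The holder is at its left, with the open side facing the tile. Next I'll check reach and look with the wrist camera.

```bash
cat >> h.py <<'E'
def Q(phi,s=1):
    "tool down, tool y along s*(world x turned by phi)"
    y=s*np.array([np.cos(phi),np.sin(phi),0]);z=np.array([0,0,-1.]);x=np.cross(y,z)
    return Ro.from_matrix(np.c_[x,y,z]).as_quat()
E
python3 - <<'E'
from bench import *; from h import *
c=read_camera("wrist");print(c["T_tool_cam"].round(3),c["intrinsics"].round(0),c["D"])
for s in(1,-1):
  for p in((.57,-.15,.40),(.565,-.38,.05),(.57,-.11,.03)):
    print(s,p,np.round(inverse_kinematics(p,Q(0,s)),2) if inverse_kinematics(p,Q(0,s)) is not None else None)
E
```

```text
[[ 0.    -0.947 -0.321  0.083]
 [ 1.    -0.     0.001  0.001]
 [-0.001 -0.321  0.947 -0.125]
 [ 0.     0.     0.     1.   ]] [[314.   0. 276.]
 [  0. 314. 213.]
 [  0.   0.   1.]] [-0.02782436  0.          0.          0.          0.        ]
1 (0.57, -0.15, 0.4) [-0.52  0.32  0.94  1.47 -0.25  1.49  0.42]
1 (0.565, -0.38, 0.05) [-0.08  0.9   0.97  1.64 -0.83  1.06  1.15]
1 (0.57, -0.11, 0.03) [-0.31  0.6   0.56  1.9  -0.45  0.76  0.51]
-1 (0.57, -0.15, 0.4) [-0.68  0.45  1.27  1.47 -0.43  1.53 -2.56]
-1 (0.565, -0.38, 0.05) [-0.18  1.1   1.26  1.64 -1.1   1.26 -1.83]
-1 (0.57, -0.11, 0.03) [-0.69  1.03  1.26  1.91 -1.12  1.14 -2.11]
```

```bash
python3 - <<'E'
from bench import *; from h import *; import pickle
for i,p in enumerate(((.57,-.04,.33),(.55,-.17,.30))):
    move_to(p,Q(0)); pause(.2)
    tp,q=read_tool_pos(),read_tcp_rot(); c=read_camera("wrist"); c["P"]=pose(c,tp,q)
    pickle.dump(c,open(f"w{i}.pkl","wb"))
    cv2.imwrite(f"pics/w{i}.png",cv2.resize(c["pixels"][:,:,::-1],(784,588),interpolation=cv2.INTER_CUBIC))
print(read_t(),np.round(read_force(),2))
E
```

```text
3.6833 [-0.05  0.55  1.42]
```

View pics/w0.png

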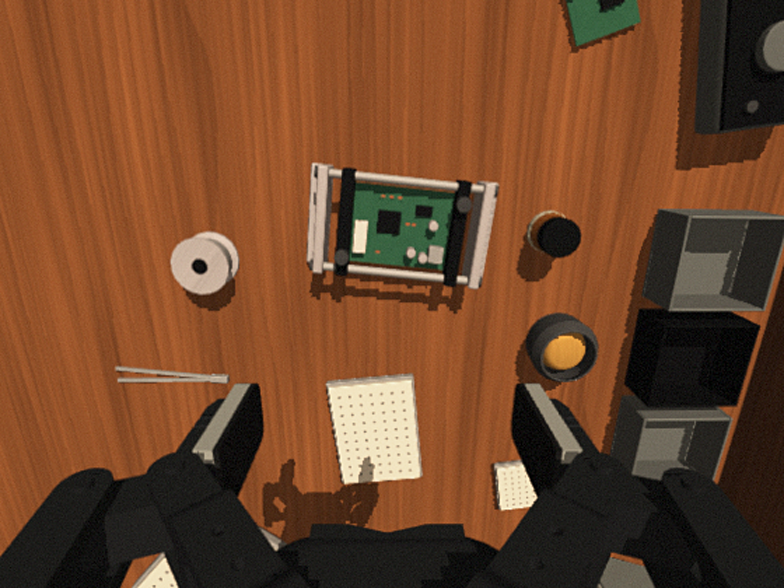

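View pics/w1.png

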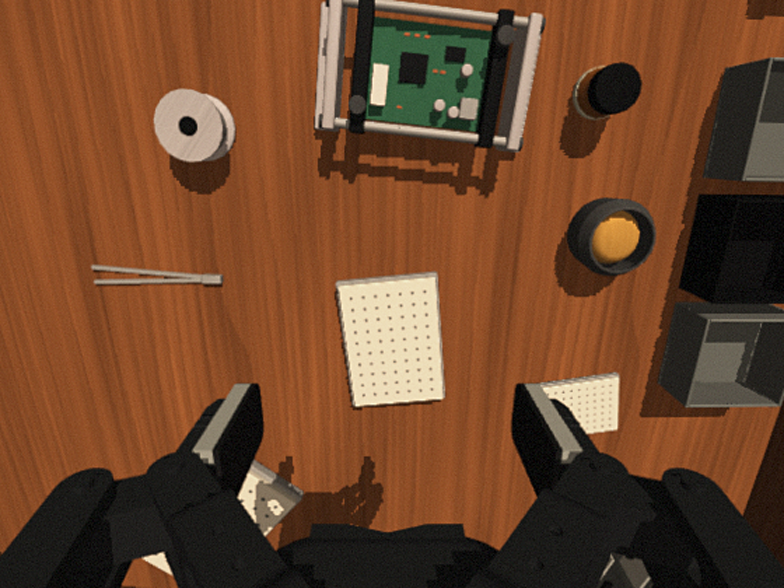

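w0 shows the holder's plate tops from (318,165) to (497,185) and (470,285), and the tile at (375,430). w1 shows the tile at (390,340) and the near ends of the plates at (322,128) and (515,148). Next I'll fit both objects from the depth clouds of the two views.

```bash
cat >> h.py <<'E'
def cloud(c,P):
    h,w=c["range_z"].shape
    u=np.stack(np.meshgrid(np.arange(w),np.arange(h)),-1).reshape(-1,1,2).astype(float)
    n=cv2.undistortPoints(u,c["intrinsics"],np.array(c["D"])).reshape(-1,2)
    d=c["range_z"].reshape(-1,1); X=(np.c_[n,np.ones(len(n))]*d)@P[0].T+P[1]
    X[d[:,0]<=0]=np.nan; return X
def box(X,lo,hi,zl,zh):
    k=(X[:,0]>lo[0])&(X[:,0]<hi[0])&(X[:,1]>lo[1])&(X[:,1]<hi[1])&(X[:,2]>zl)&(X[:,2]<zh)
    return X[k]
def mar(p):
    (x,y),(a,b),t=cv2.minAreaRect((p[:,:2]*1000).astype(np.float32))
    if a<b:a,b,t=b,a,t+90
    return np.round([x,y,a,b,(t+90)%180-90],1)
E
python3 - <<'E'
from h import *; import pickle
for n in("w0","w1","top"):
    c=pickle.load(open(n+".pkl","rb")); P=c.get("P") or pose(c); X=cloud(c,P)
    bench=box(X,(.45,-.2),(.7,-.1),-.03,.03); print(n,"bench z",np.median(bench[:,2]))
    H=box(X,(.46,-.12),(.69,.06),.043,.053); print(" plates",len(H),mar(H),np.median(H[:,2]))
    b=box(X,(.46,-.12),(.69,.06),.020,.06); print(" all>20",mar(b),"max",b[:,2].max())
    t=box(X,(.47,-.37),(.65,-.18),.014,.03); print(" tile",mar(t),np.median(t[:,2]))
    s={"w0":(268,307),"w1":(278,243),"top":(342,203)}[n]
    print(" tile colour",np.round(rect(c,s,.02,P),1))
E
```

```text
w0 bench z -0.0006732750633756668
 plates 2947 [583.1 -26.7 168.5  98.8  -5.8] 0.04698364865327259
 all>20 [583.  -26.5 168.5  98.9  -5.9] max 0.05902353333076549
 tile [ 556.8 -270.8  140.2   99.9  -84.3] 0.01930778392923599
 tile colour [ 556.3 -266.4  142.8   96.8  -84.5]
w1 bench z -0.0005542220884457438
 plates 4705 [582.7 -26.8 168.2 100.3  -5.9] 0.04707168754178015
 all>20 [582.7 -27.  168.5 100.3  -5.7] max 0.0599943149884698
 tile [ 556.8 -270.8  138.8   99.5  -84. ] 0.019305183527891567
 tile colour [ 556.7 -268.6  137.5   96.9  -84.2]
top bench z 0.0006998133774638315
 plates 727 [584.2 -31.4 167.   99.2  -6.2] 0.047203419415827286
 all>20 [583.7 -31.6 167.6 100.9  -6.6] max 0.05929411888306069
 tile [ 557.3 -277.1  141.2  100.9  -84.2] 0.020690381651820022
 tile colour [ 556.8 -275.8  138.8   99.   -84.2]
```

```bash
python3 - <<'E'
from bench import *; from h import *; import pickle
gripper_to(.05)
a=.101; C=np.array([.5568,-.271]); u=np.array([-np.sin(a),np.cos(a)])
p=C-.101*u
move_to([*p,.08],Q(a)); move_linear([*p,.035],rate=.1); pause(.3)
hit=move_linear([*p,-.003],rate=.02,max_force=4)
z=read_tool_pos()[2]; print(hit,z,np.round(read_force(),1))
move_linear([*p,z+.0085],rate=.05); pause(.2)
tp,q=read_tool_pos(),read_tcp_rot(); c=read_camera("wrist"); 
pickle.dump((c,tp,q),open("w2.pkl","wb")); print(tp,read_opening(),read_t())
cv2.imwrite("pics/w2.png",cv2.resize(c["pixels"][:,:,::-1],(784,588)))
E
```

```text
True 0.01412678425579915 [-0.2  0.9  4.2]
[ 0.56681474 -0.37124152  0.02230964] 0.04985642175387785 7.8667
```

View pics/w2.png

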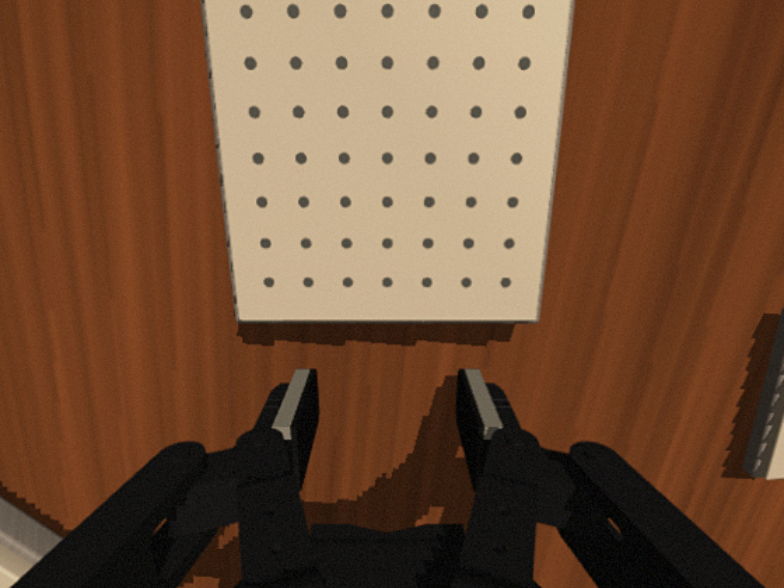

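w2 shows the fingers at (300,400) and (480,400), centred behind the tile's near edge (240–538, 320) and parallel to it. Next I'll push along the arc.

```bash
cat >> h.py <<'E'
def look(name,pos,phi,bench):
    import pickle
    bench.move_to(pos,Q(phi)); bench.pause(.3)
    tp,q=bench.read_tool_pos(),bench.read_tcp_rot(); c=bench.read_camera("wrist"); P=pose(c,tp,q)
    c["P"]=P; pickle.dump(c,open(name+".pkl","wb"))
    cv2.imwrite(f"pics/{name}.png",cv2.resize(c["pixels"][:,:,::-1],(784,588)))
    return c,cloud(c,P)
E
python3 - <<'E'
import bench; from bench import *; from h import *
Z=.0225; a=.101; C=np.array([.5568,-.271]); off=.011
u=lambda a:np.array([-np.sin(a),np.cos(a)])
F=C-.07*u(a)
def go(F,a,r): move_linear([*(F-off*u(a)),Z],rate=r,attitude=Q(a))
go(F-.004*u(a),a,.05)
F=F+.022*u(a); go(F,a,.05); print(np.round(read_force(),1))
n=6; da=-.203/n; R=.4
for i in range(n):
    F=F+R*abs(da)*u(a+da/2); a+=da; go(F,a,.05)
print(F,a,np.round(read_force(),1))
b=F-.03*u(a); go(b,a,.1)
p=b-off*u(a); move_linear([*p,.12],rate=.2)
c,X=look("w3",(.57,-.12,.32),0,bench)
print("plates",mar(box(X,(.46,-.12),(.69,.06),.043,.053)))
print("tile",mar(box(X,(.47,-.27),(.67,-.078),.014,.025)),read_t())
E
```

```text
[ 0.2  0.3 -1.1]
[ 0.56168029 -0.23769088] -0.10199999999999998 [-0.1 -1.1  0.5]
plates [583.1 -27.1 168.7 100.   -6. ]
tile [ 568.1 -165.2  139.6   99.5   84.1] 13.9417
```

View pics/w3.png

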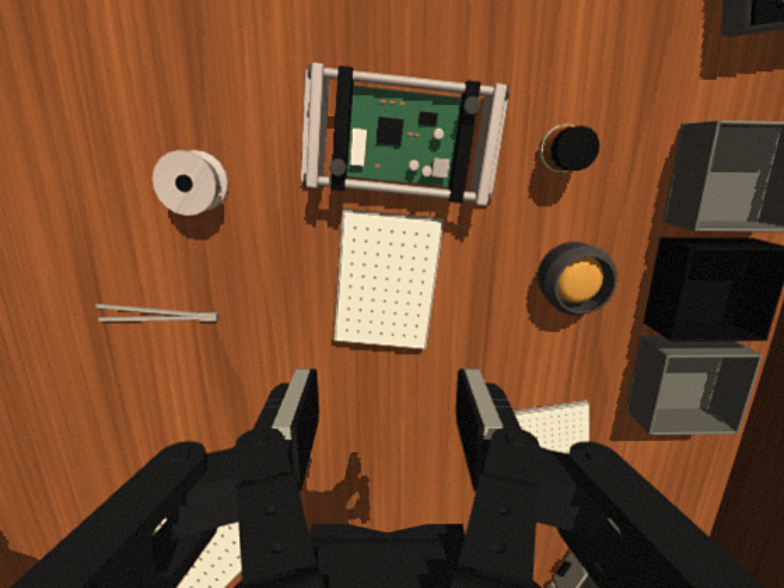

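w3 shows the tile straight in front of the opening, spanning (343,212) to (425,348). Its yaw matches the holder within 0.1° and it is 0.6 mm off the axis. Next I'll push it straight in, stopping slightly short.

```bash
python3 - <<'E'
import bench; from bench import *; from h import *; import pickle
Z=.0225; a=-.104; off=.0139
u=np.array([-np.sin(a),np.cos(a)])
tgt=np.array([.5831,-.0271]); C=np.array([.5681,-.1652])
c=pickle.load(open("w3.pkl","rb")); X=cloud(c,c["P"]); hsv=cv2.cvtColor(c["pixels"],cv2.COLOR_RGB2HSV).reshape(-1,3)
g=(hsv[:,0]>40)&(hsv[:,0]<85)&(hsv[:,1]>90); print("green",mar(box(X[g],(.46,-.12),(.69,.06),.02,.045)))
s=C-(.07+off+.025)*u
move_to([*s,.10],Q(a)); move_linear([*s,Z],rate=.1)
move_linear([*(C-(.07+off+.002)*u),Z],rate=.08)
hit=move_linear([*(tgt-(.07+off+.0015)*u),Z],rate=.04,max_force=10); print(hit,read_tool_pos(),np.round(read_force(),1))
t=read_tool_pos()[:2]; b=t-.05*u
move_linear([*b,Z],rate=.1); move_linear([*b,.13],rate=.2)
c,X=look("w4",(.57,-.08,.32),0,bench)
print("plates",mar(box(X,(.46,-.12),(.69,.06),.043,.053)))
T=box(X,(.5,-.15),(.67,.07),.014,.0235); print("tile",mar(T),len(T),read_t())
E
```

```text
green [583.  -27.   95.   75.   -6.2]
False [ 0.57423317 -0.11207802  0.02250586] [-1.2 -2.1 -0.7]
plates [583.1 -26.5 168.3  99.3  -6. ]
tile [582.7 -30.1 143.5 139.1  -5.7] 2499 22.5083
```

View pics/w4.png

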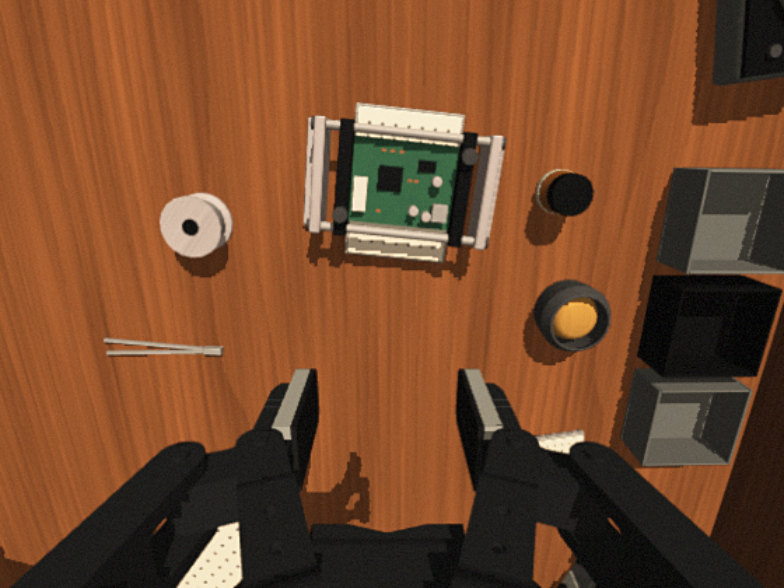

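w4 shows the tile under the board, with its ends out at (410,118) and (397,250). The holder is where it was. Next I'll measure the stick-out in holder coordinates.

```bash
python3 - <<'E'
from h import *; import pickle
c=pickle.load(open("w4.pkl","rb")); X=cloud(c,c["P"]); a=-.104
R=np.array([[np.cos(a),np.sin(a)],[-np.sin(a),np.cos(a)]])
T=box(X,(.5,-.15),(.67,.07),.0155,.0235); L=(T[:,:2]-[.5831,-.0268])@R.T*1000
k=(abs(L[:,0])<57); print(mar(np.c_[L[k]/1000,L[k]*0]))
H=box(X,(.46,-.12),(.69,.06),.043,.053); M=(H[:,:2]-[.5831,-.0268])@R.T*1000; print("holder",M.min(0),M.max(0))
for n,s in(("far",L[:,1]>54),("near",L[:,1]<-54)):
    p=L[k&s]; print(n,"x",np.percentile(p[:,0],[1,99]),"y",np.percentile(p[:,1],[1,99]))
    f=[]
    for x in range(-45,45,6):
        q=p[(p[:,0]>x)&(p[:,0]<x+6)][:,1]; f.append(q[np.argmax(abs(q))])
    print(np.polyfit(np.arange(-42,48,6),f,1))
E
```

```text
[ -0.3  -2.9 136.9  98.2  90. ]
holder [-84.11399333 -49.42682809] [84.09444437 49.98355594]
far x [-46.06867917  45.643685  ] y [54.15613686 64.36436602]
[-8.12994209e-03  6.38959453e+01]
near x [-45.60114368  46.06592568] y [-70.33419519 -54.17505437]
[-1.01162699e-04 -7.02706011e+01]
```

```bash
cat > m.py <<'E'
from h import *
def edges(X,zl=.010):
    H=box(X,(.46,-.12),(.69,.06),.043,.053); m=mar(H); a=np.radians(m[4]); o=m[:2]/1000
    R=np.array([[np.cos(a),np.sin(a)],[-np.sin(a),np.cos(a)]])
    T=box(X,(.5,-.15),(.67,.07),zl,.0235); L=(T[:,:2]-o)@R.T*1000; k=abs(L[:,0])<57
    out=[m]
    for s in(L[:,1]>54,L[:,1]<-54):
        p=L[k&s]; xs=np.arange(-45,45,6); f=[]
        for x in xs:
            q=p[(p[:,0]>x)&(p[:,0]<x+6)][:,1]; f.append(q[np.argmax(abs(q))])
        out.append((np.polyfit(xs+3,f,1).round(4),np.percentile(p[:,0],[.5,99.5]).round(1)))
    return out
E
python3 - <<'E'
import bench; from bench import *; from m import *
Z=.0225; a=-.104; off=.0139
u=np.array([-np.sin(a),np.cos(a)]); tgt=np.array([.5831,-.0268])
s=tgt-(.07+off+.03)*u
move_to([*s,.10],Q(a)); move_linear([*s,Z],rate=.1)
hit=move_linear([*(tgt-(.07+off)*u),Z],rate=.03,max_force=10); print(hit,read_tool_pos(),np.round(read_force(),1))
b=read_tool_pos()[:2]-.05*u
move_linear([*b,Z],rate=.1); move_linear([*b,.13],rate=.2)
for n,y in(("w5",-.11),("w6",-.04)):
    c,X=look(n,(.58,y,.24),a,bench); print(*edges(X),sep="\n"); print(*edges(X,.0165)[1:])
move_to((.45,.35,.3),Q(a)); c=read_camera("top"); X=cloud(c,pose(c)); X[:,1]+=.0045
print("top",*edges(X),read_t(),sep="\n")
cv2.imwrite("pics/top1.png",cv2.resize(c["pixels"][150:230,210:310,::-1],None,fx=7,fy=7,interpolation=cv2.INTER_CUBIC))
E
```

```text
False [ 0.57431601 -0.11055591  0.02248566] [ 0.5 -1.  -0.4]
[582.8 -26.6 168.2  99.2  -6. ]
(array([-2.30000e-03,  6.73344e+01]), array([-49.2,  49.1]))
(array([-7.00000e-04, -7.14431e+01]), array([-48.6,  49.9]))
(array([1.72000e-02, 6.40959e+01]), array([-46.2,  46.5])) (array([ -0.    , -68.0719]), array([-45.7,  47. ]))
[582.7 -26.6 167.8  98.7  -5.7]
(array([9.30000e-03, 6.67469e+01]), array([-48.7,  50. ]))
(array([-7.00000e-03, -7.11659e+01]), array([-49. ,  49.8]))
(array([9.00000e-03, 6.38249e+01]), array([-45.9,  46.9])) (array([-6.30000e-03, -6.79414e+01]), array([-46. ,  47.1]))
top
[584.1 -26.6 167.9  99.6  -5.8]
(array([-1.50000e-03,  6.69616e+01]), array([-49.8,  48.2]))
(array([ 5.00000e-04, -7.14054e+01]), array([-49.3,  50.2]))
30.0583
```

View pics/top1.png

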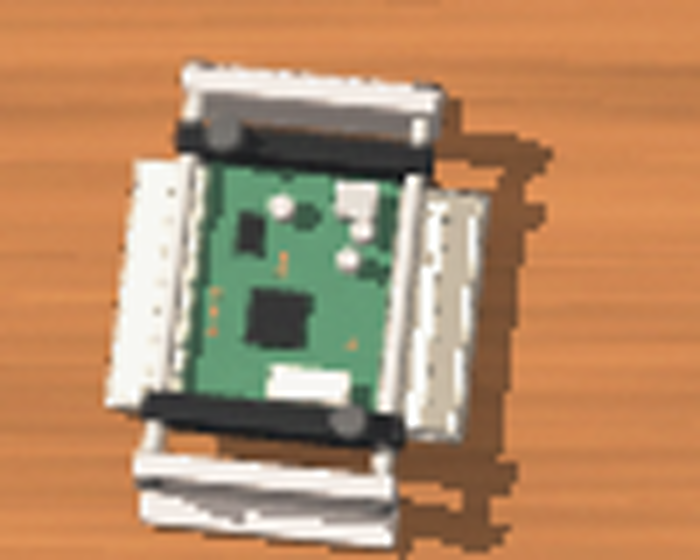

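All three views agree: yaw is square, lateral error is about 0.3 mm, and the tile is 2.1 mm short (+67.0 / -71.3). Next I'll nudge it 2.1 mm.

```bash
python3 - <<'E'
import bench; from bench import *; from m import *
Z=.0225; a=-.104; off=.0118
u=np.array([-np.sin(a),np.cos(a)]); tgt=np.array([.5829,-.0267])
s=tgt-(.07+off+.035)*u
move_to([.54,-.1,.3],Q(a)); move_to([*s,.12],Q(a)); move_linear([*s,Z],rate=.1)
hit=move_linear([*(tgt-(.07+off)*u),Z],rate=.03,max_force=10); print(hit,read_tool_pos(),np.round(read_force(),1))
b=read_tool_pos()[:2]-.05*u
move_linear([*b,Z],rate=.1); move_linear([*b,.13],rate=.2)
c,X=look("w7",(.58,-.08,.24),a,bench); print(*edges(X),sep="\n")
move_to((.45,.35,.3),Q(a)); c=read_camera("top"); X=cloud(c,pose(c)); X[:,1]+=.0045
print("top",*edges(X),read_t(),sep="\n")
cv2.imwrite("pics/top2.png",cv2.resize(c["pixels"][:,:,::-1],(784,588)))
E
```

```text
False [ 0.5742749  -0.10847342  0.02248309] [ 0.3 -1.3 -1.2]
[582.8 -26.2 168.7  99.2  -6. ]
(array([-2.20000e-03,  6.86294e+01]), array([-49.4,  49. ]))
(array([-2.70000e-03, -6.94327e+01]), array([-48.6,  49.6]))
top
[583.4 -26.9 167.7  99.1  -5.8]
(array([9.50000e-03, 6.91546e+01]), array([-49.8,  48. ]))
(array([  0.1216, -72.6705]), array([-49. ,  51.1]))
38.9667
```

View pics/top2.png

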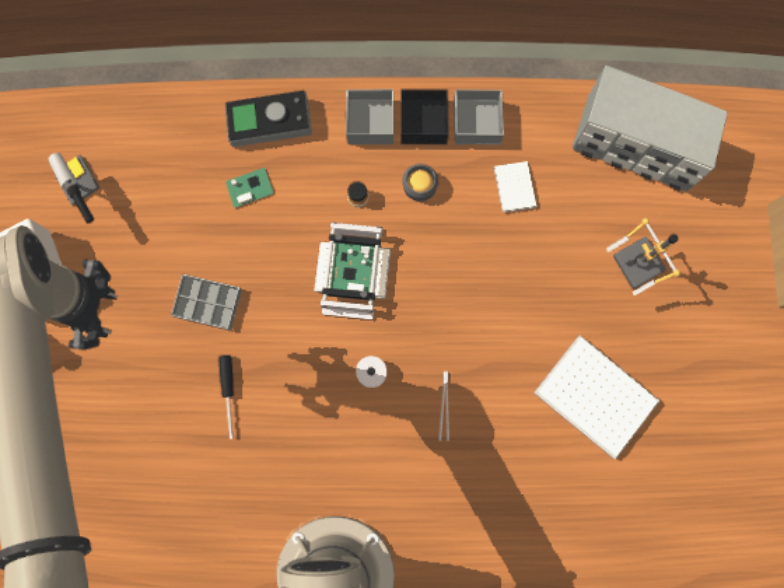

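top2 shows the tile centred under the board at (352,270), sticking out equally at both ends to within 0.5 mm. Everything else is in place and the arm is clear.

```bash
python3 -c "
from bench import *
print(job_done())"
```

```text
the job is handed in; nothing more can be done
None
```

The job is handed in at about 39 s of robot time: the tile lies under the board, square and about 0.4 mm off centre by the last wrist view, and the holder and everything else are where they stood.

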